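# Shut the tote's drawer and hold the tote up level

### The job

The tool tote is wanted on the next job: push its open drawer fully home until the catch takes it, while the tote still stands in its wooden cradle. Then take the tote by the middle of its carrying bar, lift it straight up, about 10 cm clear of the cradle, and finish while holding it there, still and level, with the drawer shut and the jar and the socket still standing in its tray. Do not knock the other things on the bench about.

Things in the scene. Friction and masses are not known exactly. Their poses are not given: they have to be found in the camera images.
- tote_bar (a point): middle of the tote's carrying bar (centre of its section), where it is gripped. Pale wood, 18 x 18 in section, 190 long along this frame's y between two flat steel posts; z is up, -x is the drawer side. Turns with the tote: the tote's underside lies 130 below this point, its tray floor 74 below, the tray's rim 54 below
- tote: the tote: a grey metal box 160 (x) x 220 (y), drawer below, open tray with a 20 high rim on top, carrying bar above. Origin at the centre of its underside, axes as tote_bar. 0.7 to 1 kg in all; its centre of mass lies within about 12 of plumb below the bar's middle when the drawer is shut
- drawer (a joint): how far the tote's drawer is pulled out, m: 0 is home; it starts open by 0.035 to 0.065, at most 0.09. Slides with about 0.6 N of friction; a sprung ball catch resists with up to about 3 N between 0.014 and 0.006 and below about 0.003 draws the drawer home against a firm stop
- drawer_pull (a point): middle of the outer face of the drawer's black pull, a ledge 70 (y) x 14 high standing 24 out from the middle of the steel drawer front (204 wide, 42 high, lower edge 28 below this point, upper edge 14 above); axes as tote_bar, pushing along +x shuts the drawer. At home this face lies 104 in -x of the bar's middle and 96 below it
- cradle: the wooden cradle fixed to the bench: a 10 thick board (origin at the centre of the tote's place, at bench height), side lips up to 22 above the bench, a back wall at +x up to 55 above it that stops the tote when the drawer is pushed, open at the drawer side; about 4 of play round the tote. z up, -x the drawer side
- jar_center (a point): centre of a small jar, 36 dia x 46 high, 50 g, standing loose in the tray towards one end; z up its axis
- socket_mid (a point): centre of a steel socket, 28 dia x 34 high, 60 g, standing loose in the tray towards the other end; z up its axis
- paint_tin: upright paint tin, 80 dia x 90 high; a bystander, leave it where it is. Origin at the middle of its underside
- mug: white mug, 76 dia x 85 high, handle at its side; a bystander, leave it where it is. Origin at the middle of its underside
- screw_carton: cardboard carton 90 x 60 x 50 high; a bystander, leave it where it is. Origin at the middle of its underside
- hammer: hammer lying flat; a bystander, leave it where it is. Origin at the middle of its underside
- wrench: wrench lying flat; a bystander, leave it where it is. Origin at the middle of its underside
- tape_measure: tape measure standing, 65 x 32 x 60 high; a bystander, leave it where it is. Origin at the middle of its underside

How it is judged:
By the outcome, as a careful person would: the job done as asked, in the order asked, and still so for the second after the job is handed in, while the arm keeps its last pose, push and grip.
It also fails if it takes over 48 s, if anything falls off the work surface, if the arm or the gripper's body presses on something with over 40 N, if the wrist force passes 120 N, or if a joint passes its speed limit or range.

### The arm

A 7-joint arm with a two-finger parallel gripper is mounted at the origin on the work surface. World frame = base frame: x ahead of the robot, y to its left, z up, the work surface at z = 0. Lengths are in m, angles in rad, forces in N, time in s.
With the tool pointing down it reaches from about 0.35 to 0.9 m from the base axis. Payload 8.1 kg.
Tool frame: the origin (TCP) lies at the very end of the fingers, on their centre line; the grasp point (between the pads) lies 19 mm behind it; y points along the fingers, x is the direction in which the jaws open and shut, and the axes are right-handed (so a half turn about y gives the same grasp; the last joint's range is limited). The gripper opens to 92 mm and grips with 3 to 60 N. Pads are 19 mm wide; open, the fingers measure 130 mm over their backs; the gripper's body (75 mm by 190 mm) begins 47 mm behind the grasp point.
Start: joints at [1.145, 0.434, 0.025, 1.573, -0.012, 1.134, -0.075], TCP at [0.198, -0.593, 0.227] pointing down, gripper open.
Joint ranges: [-2.62, 2.62], [-0.44, 2.09], [-1.27, 1.32], [0.08, 2.57], [-1.32, 4.46], [0.12, 2], [-2.74, 2.74]. Speed limits (rad/s): [2.22, 2.22, 3.01, 3.01, 3.14, 3.14, 3.14].

### API

Orientations are given as a rotation vector (axis times angle).
In Python, from cell import arm, imaging gives the robot as it stands. The module is installed in compiled form; this text tells all that it offers.
- The arm moves only by the tool send_rows, never from a script. Its argument "steps" is a list of rows, each a list of 5 numbers: the opening, from 0 (shut) to 1 (fully open), then the shift along the tool's x, y, z in cm, then the turn about the tool's y in rad. In form: [[jaw, x, y, z, roll], ...]. A call has 1 to 20 rows; each row is the pose to reach, as a shift and turn from the pose commanded when the call began, along the tool's axes at that moment; what a row does not reach only later rows make up. A row lasts 1/8 s, in which the tool goes at most 62.5 mm and 10.7 degrees, less where a joint would pass 70% of its speed; a pose out of reach is approached as far as the arm can. A call with a gripper value outside its range is refused whole. The fingers move at their own pace and stop on an object; "squeeze" is the grip in N (left out, the last holds). Time passes only in rows, so rows that repeat a pose let the fingers close. It gives the time, the measured TCP pose, the force and the opening at its end, in the units of the state.
- arm.observe(): the state, without advancing time (a new reading comes with each control period).
- imaging.get_image(name): name is "scene" or "side" or "wrist"; returns the picture (400x640x3 uint8, blue, green, red); there is no depth.
- imaging.camera_params(name): a dict with "camera_matrix" (3x3 intrinsics, pixels), "distortion" ([k1, k2, p1, p2, k3] as OpenCV has them; the pictures are not rectified), "position" and "orientation" of the camera in the world; the wrist camera has in their place "mount" (4x4, takes a point from camera to tool coordinates, whose origin is the TCP and whose axes are the tool frame's). Camera axes: x right, y down, z forward; pixel columns grow to the right and rows downward; lengths in m; the calibration is good to about 2 mm. A picture is of the moment at which its call begins: read the wrist's pose just before it. camera_params takes no time and is no camera call.
- arm.sign_off(): hands the job in, once; it reports no verdict.
The state is a dict: "clock": time; "joints": joint angles; "dq": joint speeds; "joint_efforts": joint torques, N m; "position": TCP position; "ee_rot": TCP orientation; "force": force on the tool from outside, world axes, zero at the start; "ft_torque": the same for the moment, N m; "width": opening from 0.0 (shut) to 1.0 (fully open).
Only numpy, scipy, OpenCV 4.12 (cv2) and the standard library are available. Lean on these libraries where they do the work, as an engineer would, in place of code of your own. Each camera call takes 0.05 s, during which the arm holds its last target.

## Working session

There is one attempt and no reset: what is moved stays moved. The work goes in short steps, Python scripts to look and compute and a tool call to move; the robot and the scene stay as the last step left them, time stands still between calls to the robot, and variables do not carry over. Pictures are saved under pics/ and viewed, and the job is handed in when it is done.

Besides the shell and the picture viewer there is one more tool, called after "Call:" by a JSON object that holds its "op" and its "data", one argument or row to a line. send_rows: Moves the arm, as the interface text tells. Its arguments: {"type":"object","properties":{"steps":{"type":"array","items":{"type":"array","items":{"type":"number"}}},"squeeze":{"type":"number"}},"required":["steps"]}

```bash
mkdir -p pics; python3 - <<'E'
from cell import arm, imaging
import cv2,numpy as np
print(arm.observe())
for n in ("scene","side","wrist"):
    cv2.imwrite(f"pics/a_{n}.png",imaging.get_image(n)); print(n,imaging.camera_params(n))
E
```

```text
{'clock': 0.0, 'joints': array([ 1.14540035,  0.43522757,  0.02499639,  1.5741065 , -0.01156251,
        1.13398483, -0.07510003]), 'dq': array([-0.00032903, -0.00046436, -0.00210233,  0.00047436, -0.00073913,
       -0.00024247, -0.00125445]), 'joint_efforts': array([-4.61784748e-04, -6.67851019e+01,  9.84665640e-01, -3.14455247e+01,
       -6.06132718e-02,  4.28939809e-02,  2.01978150e-04]), 'position': array([ 0.19802034, -0.59226152,  0.22593877]), 'ee_rot': array([-1.34397687,  0.9692974 , -0.96700343]), 'force': array([-1.24122025, -0.27380478,  0.36702503]), 'ft_torque': array([ 0.01045686, -0.05807848, -0.01295486]), 'width': 0.9975773658217784}
scene {'camera_matrix': array([[375.36253141,   0.        , 317.9547209 ],
       [  0.        , 375.36253141, 198.39007987],
       [  0.        ,   0.        ,   1.        ]]), 'distortion': array([0.0148747, 0.       , 0.       , 0.       , 0.       ]), 'position': array([ 1.23124753, -0.20925171,  0.91580858]), 'orientation': array([-2.02828414, -1.48601884,  0.55271081])}
side {'camera_matrix': array([[487.91274555,   0.        ,
[... 235 characters left out ...]
.07633506, 1.03876313]), 'orientation': array([-0.24947595,  2.77407079, -1.25672144])}
wrist {'camera_matrix': array([[287.37700627,   0.        , 319.17410543],
       [  0.        , 287.37700627, 196.59631689],
       [  0.        ,   0.        ,   1.        ]]), 'distortion': array([0.00506456, 0.        , 0.        , 0.        , 0.        ]), 'mount': array([[ 9.99999122e-01, -7.81613539e-04, -1.07001758e-03,
        -5.63233552e-05],
       [ 8.15299415e-04, -2.73637741e-01,  9.61832481e-01,
        -1.58418419e-01],
       [-1.04457848e-03, -9.61832509e-01, -2.73636864e-01,
         7.22560694e-02],
       [ 0.00000000e+00,  0.00000000e+00,  0.00000000e+00,
         1.00000000e+00]])}
```

View pics/a_scene.png

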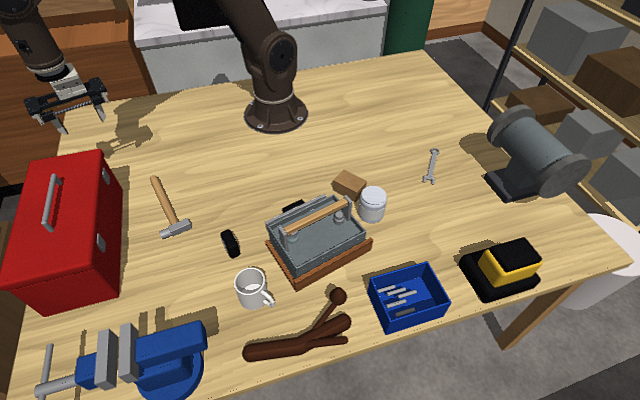

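View pics/a_side.png

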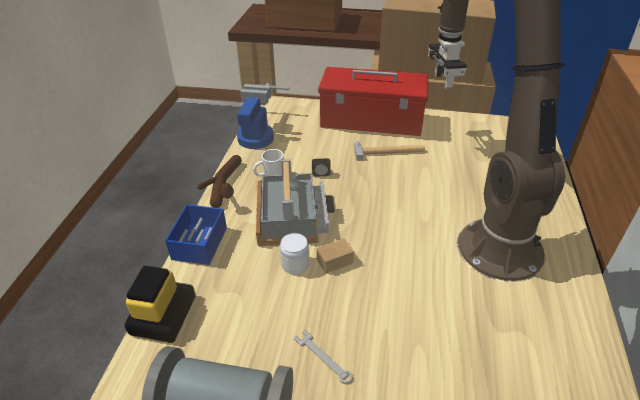

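View pics/a_wrist.png

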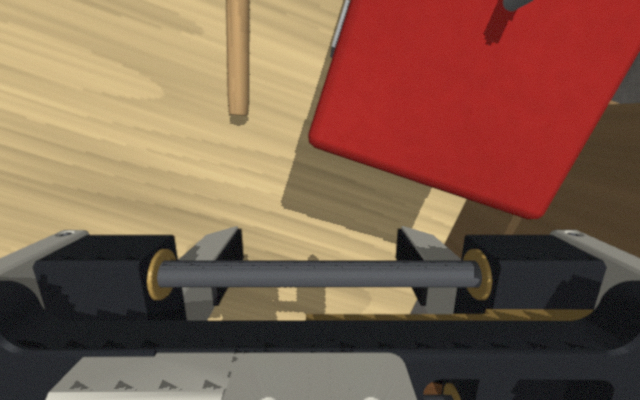

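The scene picture shows the tote at about (318,240) in its cradle, with the bar running from (285,233) to (350,203). In the side picture the bar is at about (288,185) and the open drawer at (322,205). The paint tin, carton, mug and tape measure stand close by. I'll enlarge both views next.

```bash
cat > h.py <<'E'
import numpy as np,cv2
from scipy.spatial.transform import Rotation as R
from cell import arm, imaging
def cam(n,st=None):
    p=imaging.camera_params(n);K=np.array(p['camera_matrix']);d=np.array(p['distortion'])
    if n=='wrist':
        T=np.eye(4);T[:3,:3]=R.from_rotvec(st['ee_rot']).as_matrix();T[:3,3]=st['position'];M=T@p['mount']
        return K,d,M[:3,:3],M[:3,3]
    return K,d,R.from_rotvec(p['orientation']).as_matrix(),np.array(p['position'])
def ray(c,uv):
    K,d,Rm,t=c;q=cv2.undistortPoints(np.array([[uv]],float),K,d)[0,0]
    v=Rm@np.array([q[0],q[1],1]);return t,v/np.linalg.norm(v)
def onz(c,uv,z):
    t,v=ray(c,uv);return t+v*(z-t[2])/v[2]
def tri(*cu):
    A=np.zeros((3,3));b=np.zeros(3);rs=[ray(c,u) for c,u in cu]
    for t,v in rs:
        P=np.eye(3)-np.outer(v,v);A+=P;b+=P@t
    x=np.linalg.solve(A,b);return x,[np.linalg.norm(np.cross(x-t,v)) for t,v in rs]
def proj(c,X):
    K,d,Rm,t=c;return cv2.projectPoints((Rm.T@(np.atleast_2d(X)-t).T).T,np.zeros(3),np.zeros(3),K,d)[0][:,0]
E
python3 - <<'E'
import cv2
for n,(x,y,w,h) in {'scene':(215,160,200,140),'side':(240,140,130,145)}.items():
    im=cv2.imread(f'pics/a_{n}.png')[y:y+h,x:x+w]
    cv2.imwrite(f'pics/b_{n}.png',cv2.resize(im,None,fx=4,fy=4,interpolation=cv2.INTER_CUBIC))
E
```

```text
(no output)
```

View pics/b_scene.png

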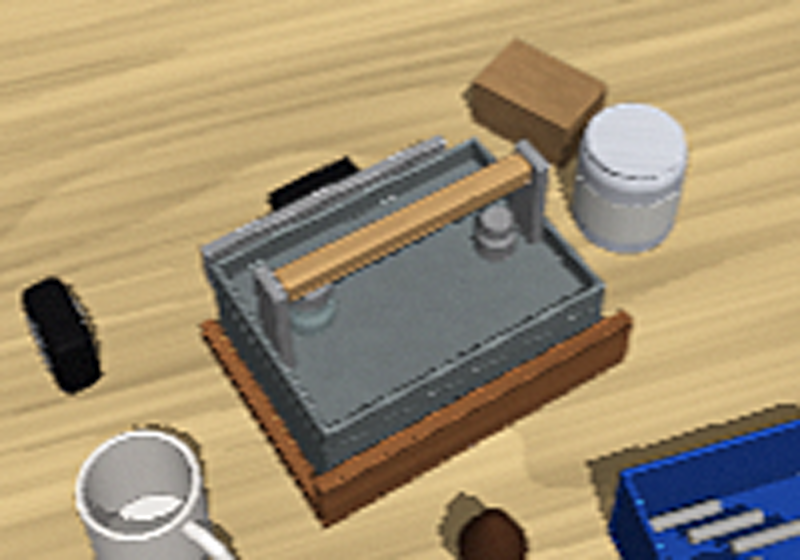

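View pics/b_side.png

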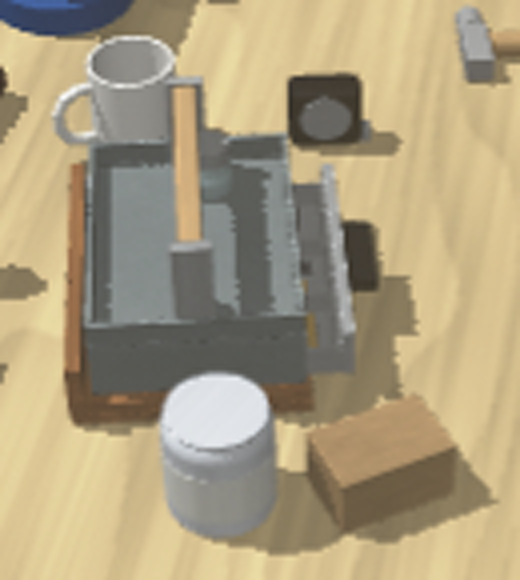

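```bash
python3 - <<'E'
from h import *
S=cam('scene');D=cam('side')
f=lambda u:(215+u[0]/4-.375,160+u[1]/4-.375)
g=lambda u:(240+u[0]/4-.375,140+u[1]/4-.375)
for nm,us,z in [('barL',[(272,272),(292,292)],.149),('barR',[(512,155),(530,172)],.149),('rim',[(325,435),(603,290),(478,143)],.086),('pull top',[(272,192),(348,160)],.0510)]:
    for u in us: print('scene',nm,onz(S,f(u),z).round(4))
for nm,us,z in [('barfar',[(173,86),(195,86)],.149),('barnear',[(176,242),(202,244)],.149),('rim',[(88,322),(305,322),(288,137),(92,147)],.086),('pull top',[(372,222),(378,290)],.051),('drawerfronttop',[(325,168),(352,335)],.058)]:
    for u in us: print('side',nm,onz(D,g(u),z).round(4))
print(tri((S,f((325,435))),(D,g((88,322)))) if 0 else '')
print('rim +x,-y/ +x+y', tri((S,f((603,290))),(D,g((88,322)))))
print('rim -x +y', tri((S,f((478,143))),(D,g((305,322)))))
# bystanders
print('tin top',onz(S,f((632,140)),.09),onz(D,g((217,410)),.09))
print('carton top corners',[onz(S,f(u),.05).round(3) for u in [(468,90),(517,38),(605,95),(560,138)]])
print('tape top',[onz(S,f(u),.06).round(3) for u in [(25,290),(55,280),(98,335),(70,345)]])
print('mug top',onz(S,f((138,475)),.085))
E
```

```text
scene barL [ 0.6683 -0.1266  0.149 ]
scene barL [ 0.6871 -0.1184  0.149 ]
scene barR [0.6225 0.0511 0.149 ]
scene barR [0.6402 0.0574 0.149 ]
scene rim [ 0.7551 -0.1187  0.086 ]
scene rim [0.7043 0.09   0.086 ]
scene rim [0.554  0.0526 0.086 ]
scene pull top [ 0.5249 -0.0982  0.051 ]
scene pull top [ 0.5119 -0.0357  0.051 ]
side barfar [ 0.6798 -0.1183  0.149 ]
side barfar [ 0.6629 -0.1211  0.149 ]
side barnear [0.6337 0.0641 0.149 ]
side barnear [0.6152 0.0631 0.149 ]
side rim [0.6964 0.0901 0.086 ]
side rim [0.5421 0.0632 0.086 ]
side rim [ 0.5959 -0.1502  0.086 ]
side rim [ 0.7484 -0.1108  0.086 ]
side pull top [ 0.5187 -0.0977  0.051 ]
side pull top [ 0.5014 -0.0188  0.051 ]
side drawerfronttop [ 0.5658 -0.1506  0.058 ]
side drawerfronttop [0.5113 0.0413 0.058 ]

rim +x,-y/ +x+y (array([0.69950585, 0.08965682, 0.08302716]), [np.float64(0.0030056111694275237), np.float64(0.0030056111694274465)])
rim -x +y (array([0.54495627, 0.05492765, 0.07683284]), [np.float64(0.0014928713571906835), np.float64(0.0014928713571907386)])
tin top [0.58857071 0.15961847 0.09      ] [0.58419315 0.16495302 0.09      ]
carton top corners [array([0.47 , 0.075, 0.05 ]), array([0.427, 0.131, 0.05 ]), array([0.507, 0.176, 0.05 ]), array([0.539, 0.126, 0.05 ])]
tape top [array([ 0.566, -0.285,  0.06 ]), array([ 0.564, -0.264,  0.06 ]), array([ 0.619, -0.243,  0.06 ]), array([ 0.621, -0.262,  0.06 ])]
mug top [ 0.74663619 -0.23577625  0.085     ]
```

```bash
python3 - <<'E'
from h import *
S=cam('scene');D=cam('side')
s=arm.observe();T=R.from_rotvec(s['ee_rot']).as_matrix();print(T.round(4),s['position'])
print('toolbox: corner near bench',[onz(S,u,0).round(3) for u in [(125,228),(22,312)]],[onz(D,u,0).round(3) for u in [(424,132),(322,122)]])
print('top back right, triangulated',tri((S,(99,150)),(D,(428,88))),tri((S,(122,180)),(D,(322,88))))
print('hammer head/handle',onz(S,(175,230),.02),onz(S,(153,178),.02))
a=.25;B=np.array([.651,-.032,.14]);ex=np.array([np.cos(a),np.sin(a),0]);ey=np.array([-np.sin(a),np.cos(a),0])
ph=B-.104*ex-[0,0,.096];print('pull home',ph)
for q in [(.507,-.06),(.5187,-.0977),(.5014,-.0188)]: print((np.array([*q,.044])-B)@ex,(np.array([*q,.044])-B)@ey)
E
```

```text
[[ 3.172e-01 -4.000e-04  9.484e-01]
 [-9.484e-01  1.100e-03  3.172e-01]
 [-1.100e-03 -1.000e+00 -1.000e-04]] [ 0.19812407 -0.59239013  0.22613874]
toolbox: corner near bench [array([ 0.417, -0.562,  0.   ]), array([ 0.616, -0.804,  0.   ])] [array([ 0.235, -0.604,  0.   ]), array([ 0.643, -0.609,  0.   ])]
top back right, triangulated (array([ 0.25223435, -0.57463752,  0.19063426]), [np.float64(0.01454929330576725), np.float64(0.014549293305767111)]) (array([ 0.58585159, -0.42631728,  0.29007007]), [np.float64(0.04281374625914006), np.float64(0.04281374625914006)])
hammer head/handle [ 0.48656985 -0.41521193  0.02      ] [ 0.24803672 -0.47045858  0.02      ]
pull home [ 0.55023311 -0.05773001  0.044     ]
-0.1464506995854595 0.008496622324753256
-0.14444155351534044 -0.03092600229701598
-0.1416835660257528 0.04980127627105716
```

Call:
{"op": "send_rows", "data": {
  "steps": [
    [1,-1,-2,1,0],
    [1,-4,-4,4,0.02],
    [1,-8,-4,8.5,0.03],
    [1,-12,-4,12.5,0.04],
    [1,-16,-4,17,0.05],
    [1,-20,-4,21,0.06],
    [1,-24,-4,25,0.07],
    [0,-28,-4,29.5,0.07],
    [0,-32,-4,33.5,0.07],
    [0,-35.5,-4,37.5,0.07],
    [0,-38.5,-4,40.5,0.07],
    [0,-40,-4,42,0.07],
    [0,-40.1,-4,42.2,0.07],
    [0,-40.1,-4,42.2,0.07]
  ]
}}

```text
clock: 1.9
position: [0.4709, -0.0793, 0.2673]
ee_rot: [-1.318, 1.021, -1.022]
force: [0.1, 0.2, -0.7]
width: 0.288
```

```bash
python3 - <<'E'
from h import *
s=arm.observe();im=imaging.get_image('wrist');cv2.imwrite('pics/c_wrist.png',im)
np.save('c.npy',np.r_[s['position'],s['ee_rot']]);print(s['clock'],s['position'],R.from_rotvec(s['ee_rot']).as_matrix().round(3),s['width'],s['force'],s['joints'])
E
```

```text
1.9 [ 0.47093073 -0.07926813  0.26728815] [[ 0.25   0.     0.968]
 [-0.968 -0.001  0.25 ]
 [ 0.001 -1.     0.   ]] 0.2879760624597807 [ 0.08071391  0.17458951 -0.74481678] [ 0.34552471  0.18426836 -0.33974963  1.83611715  0.06841506  1.13204676
 -1.33648531]
```

View pics/c_wrist.png

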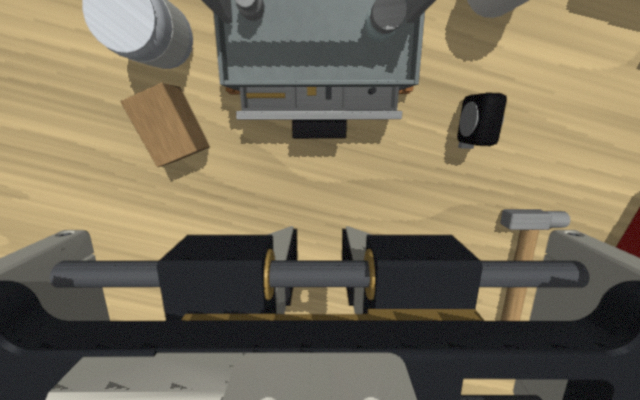

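```bash
python3 - <<'E'
from h import *
v=np.load('c.npy');W=cam('wrist',dict(position=v[:3],ee_rot=v[3:]))
T=R.from_rotvec(v[3:]).as_matrix()
im=cv2.imread('pics/c_wrist.png')
m=(im[100:160,270:370].max(2)<45).astype(np.uint8);n,l,st,c=cv2.connectedComponentsWithStats(m);print(st[1:],c[1:])
for nm,us,z in [('rim -x edge',[(217,86),(420,86)],.086),('front top edge',[(238,114),(402,114)],.058),('pull face top',[(293,137),(347,137)],.051),('pull face bottom',[(293,138),(347,137)],.037)]:
    for u in us:
        p=onz(W,u,z);print(nm,p.round(4),'tool cm rel',(100*T.T@(p-v[:3])).round(2))
E
```

```text
[[ 23  20  53  18 953]] [[48.97271773 28.4910808 ]]
rim -x edge [0.5424 0.0559 0.086 ] tool cm rel [-11.32  18.12  10.29]
rim -x edge [ 0.5982 -0.1616  0.086 ] tool cm rel [11.14 18.14 10.27]
front top edge [0.517  0.0357 0.058 ] tool cm rel [-10.    20.92   7.32]
front top edge [ 0.5671 -0.1595  0.058 ] tool cm rel [10.15 20.94  7.3 ]
pull face top [ 0.5061 -0.0355  0.051 ] tool cm rel [-3.38 21.63  4.5 ]
pull face top [ 0.5233 -0.1025  0.051 ] tool cm rel [ 3.53 21.63  4.49]
pull face bottom [ 0.5035 -0.0348  0.037 ] tool cm rel [-3.51 23.03  4.26]
pull face bottom [ 0.5226 -0.104   0.037 ] tool cm rel [ 3.66 23.03  4.39]
```

The wrist view shows the pull at x 293–347, y 120–138, centred on the tool and square to it. Its face lies 4.5 cm ahead of the TCP, and the drawer is about 3.3 cm open. I'll go down and approach it.

Call:
{"op": "send_rows", "data": {
  "steps": [
    [0,0.05,3,0,0],
    [0,0.1,8,0,0],
    [0,0.1,13,0,0],
    [0,0.1,18,0,0],
    [0,0.1,21,0,0],
    [0,0.1,22.7,0,0],
    [0,0.1,23,0,0],
    [0,0.1,23,0,0],
    [0,0.1,23,1,0],
    [0,0.1,23,2,0],
    [0,0.1,23,2.5,0],
    [0,0.1,23,2.5,0]
  ]
}}

```text
clock: 3.45
position: [0.4963, -0.0731, 0.0368]
ee_rot: [-1.318, 1.02, -1.021]
force: [0.8, 0.0, 0.7]
width: 0.005
```

```bash
python3 - <<'E'
from h import *
s=arm.observe();im=imaging.get_image('wrist');cv2.imwrite('pics/d_wrist.png',im)
cv2.imwrite('pics/d_side.png',cv2.resize(imaging.get_image('side')[120:290,220:400],None,fx=3,fy=3))
print(s['clock'],s['position'],s['width'],s['force'])
E
```

```text
3.45 [ 0.49628603 -0.07307889  0.03678259] 0.005499338262520572 [0.8089629  0.00553909 0.66600234]
```

View pics/d_wrist.png

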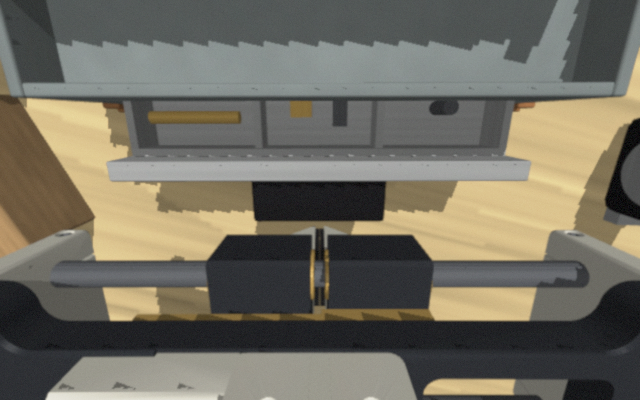

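View pics/d_side.png

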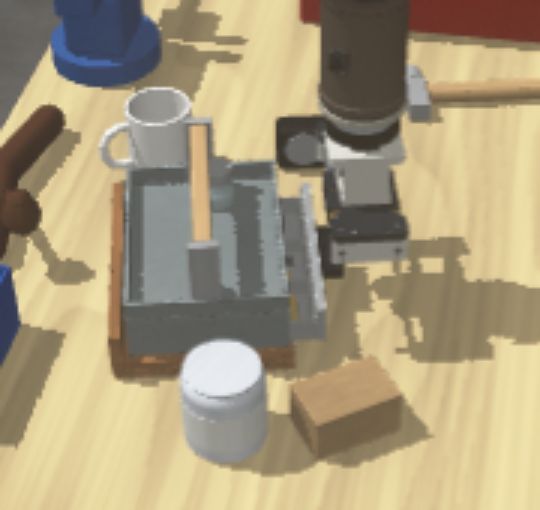

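The closed fingers stand just short of the pull. I'll push slowly.

Call:
{"op": "send_rows", "data": {
  "steps": [
    [0,0,0,0.4,0],
    [0,0,0,0.8,0],
    [0,0,0,1.2,0],
    [0,0,0,1.5,0],
    [0,0,0,1.8,0],
    [0,0,0,2.1,0],
    [0,0,0,2.4,0],
    [0,0,0,2.7,0],
    [0,0,0,3.0,0],
    [0,0,0,3.2,0],
    [0,0,0,3.4,0],
    [0,0,0,3.4,0]
  ]
}}

```text
clock: 5.05
position: [0.5286, -0.0648, 0.0367]
ee_rot: [-1.318, 1.021, -1.021]
force: [-2.2, -0.4, -0.0]
width: 0.004
```

```bash
python3 - <<'E'
from h import *
s=arm.observe();im=imaging.get_image('wrist');cv2.imwrite('pics/e_wrist.png',im)
print(s['clock'],s['position'],s['width'],s['force'])
E
```

```text
5.05 [ 0.52861808 -0.06482541  0.03665323] 0.0036760026706324786 [-2.16559572 -0.43028741 -0.02613008]
```

View pics/e_wrist.png

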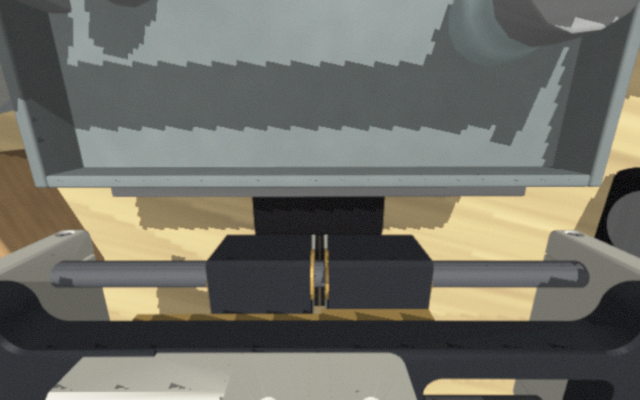

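Call:
{"op": "send_rows", "data": {
  "steps": [
    [0,0,0,0.15,0],
    [0,0,0,0.3,0],
    [0,0,0,0.45,0],
    [0,0,0,0.6,0],
    [0,0,0,0.7,0],
    [0,0,0,0.7,0]
  ]
}}

```text
clock: 5.85
position: [0.5362, -0.0629, 0.0369]
ee_rot: [-1.317, 1.02, -1.022]
force: [-0.6, -1.0, 0.2]
width: 0.006
```

```bash
python3 - <<'E'
from h import *
s=arm.observe()
print(s['clock'],s['position'],s['width'],s['force'])
E
```

```text
5.85 [ 0.53624239 -0.06289974  0.03693249] 0.005795963751240368 [-0.55684757 -1.02566953  0.21341806]
```

Call:
{"op": "send_rows", "data": {
  "steps": [
    [0,0,0,0.1,0],
    [0,0,0,0.2,0],
    [0,0,0,0.2,0]
  ]
}}

```text
clock: 6.22
position: [0.5378, -0.0625, 0.0368]
ee_rot: [-1.318, 1.021, -1.021]
force: [-0.1, 0.1, 0.1]
width: 0.006
```

Call:
{"op": "send_rows", "data": {
  "steps": [
    [0,0,0,0.1,0],
    [0,0,0,0.2,0],
    [0,0,0,0.2,0]
  ]
}}

```text
clock: 6.6
position: [0.5395, -0.062, 0.0367]
ee_rot: [-1.318, 1.021, -1.021]
force: [-0.3, 0.1, 0.6]
width: 0.008
```

```bash
python3 - <<'E'
from h import *
s=arm.observe();im=imaging.get_image('wrist');cv2.imwrite('pics/f_wrist.png',im)
print(s['clock'],s['position'],s['width'],s['force'])
E
```

```text
6.6 [ 0.53948581 -0.06202376  0.03674123] 0.008146011012940128 [-0.30603824  0.1394057   0.59069141]
```

View pics/f_wrist.png

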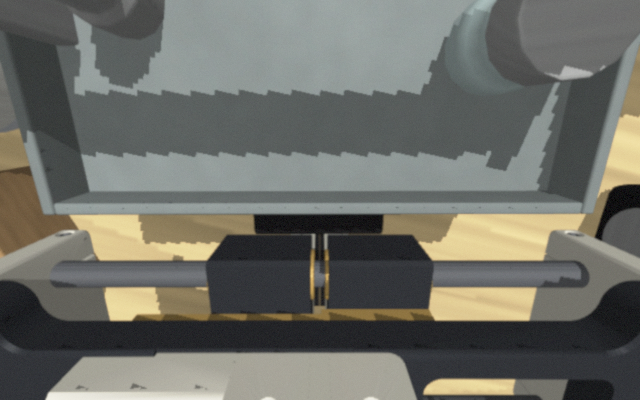

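The steel front has gone under the rim and the force has dropped, so the catch seems to have taken the drawer. I'll press on gently until I feel the firm stop.

Call:
{"op": "send_rows", "data": {
  "steps": [
    [0,0,0,0.1,0],
    [0,0,0,0.2,0],
    [0,0,0,0.2,0]
  ]
}}

```text
clock: 7.02
position: [0.54, -0.0619, 0.0365]
ee_rot: [-1.32, 1.023, -1.02]
force: [-4.9, -1.1, 3.4]
width: 0.006
```

Call:
{"op": "send_rows", "data": {
  "steps": [
    [0,0,0,0.1,0],
    [0,0,0,0.2,0],
    [0,0,0,0.2,0]
  ]
}}

```text
clock: 7.4
position: [0.5413, -0.0616, 0.0363]
ee_rot: [-1.321, 1.024, -1.02]
force: [-6.5, -1.3, 4.5]
width: 0.006
```

Call:
{"op": "send_rows", "data": {
  "steps": [
    [0,0,0,0.1,0],
    [0,0,0,0.2,0],
    [0,0,0,0.2,0]
  ]
}}

```text
clock: 7.78
position: [0.5433, -0.0611, 0.0363]
ee_rot: [-1.321, 1.024, -1.02]
force: [-6.8, -1.4, 3.5]
width: 0.002
```

```bash
python3 - <<'E'
from h import *
s=arm.observe();im=imaging.get_image('wrist');cv2.imwrite('pics/g_wrist.png',im)
print(s['clock'],s['position'],s['width'],s['force'],s['ft_torque'])
W=cam('wrist',s);T=R.from_rotvec(s['ee_rot']).as_matrix()
g=cv2.cvtColor(im,cv2.COLOR_BGR2GRAY).astype(int)
print(g[195:240,320]); print(g[195:240,180])
E
```

```text
7.775 [ 0.54330051 -0.06113712  0.03634575] 0.002261143457245526 [-6.77251981 -1.41187731  3.46222749] [-0.30821578  1.41193807  0.0418686 ]
[102 101 101 106 102 103 104 102 104 114 143 150 154 153 152 152 150 149
 148 143 120  72  33  19  20  21  17  20  21  17  22  22  22  17  20  23
  20  23  22  21  37  40  41  45  44]
[104 104 107 106 104 106 105 106 106 112 136 153 159 158 157 155 157 152
 154 151 137 125 131 135 132 131 130 124 123 123 118 125 124 122 120 123
 126 122 125 125 125 127 127 126 129]
```

View pics/g_wrist.png

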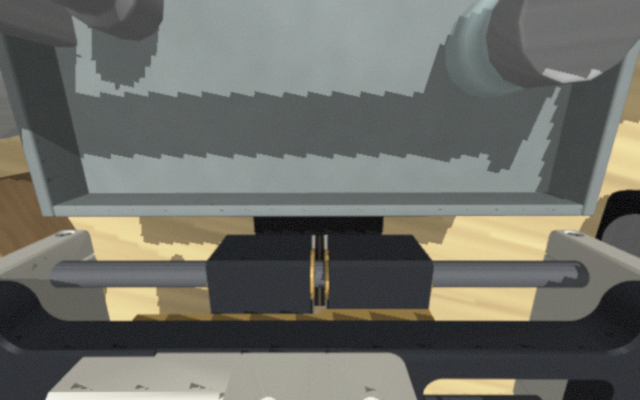

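The force held at about 7 N and the tool and tote moved together, so the drawer is on its stop and the whole tote was sliding back. I'll back off, rise, turn 90° and hover over the bar.

Call:
{"op": "send_rows", "data": {
  "steps": [
    [0,0,0,-1,0],
    [0,0,0,-3,0],
    [0,0,0,-4,0],
    [0,0,-4,-4,0],
    [0,0,-9,-4,0],
    [0.5,0,-14,-4,0],
    [1,0,-19,-3,0.15],
    [1,0,-21.5,-1,0.3],
    [1,0,-22,2,0.48],
    [1,0,-22,5,0.66],
    [1,0,-22,8,0.84],
    [1,0,-22,10,1.02],
    [1,0,-22,11.2,1.2],
    [1,0,-22,11.2,1.38],
    [1,0,-22,11.2,1.52],
    [1,0,-22,11.2,1.57],
    [1,0,-22,11.2,1.57],
    [1,0,-22,11.2,1.57]
  ]
}}

```text
clock: 10.07
position: [0.6535, -0.0317, 0.2565]
ee_rot: [-0.269, 2.085, -2.085]
force: [0.2, -0.6, 0.6]
width: 1.003
```

```bash
python3 - <<'E'
from h import *
s=arm.observe();im=imaging.get_image('wrist');cv2.imwrite('pics/h_wrist.png',im)
np.save('hh.npy',np.r_[s['position'],s['ee_rot']])
for n in('scene','side'):
  I=imaging.get_image(n);cv2.imwrite(f'pics/h_{n}.png',I)
print(s['clock'],s['position'],s['width'],s['force'],R.from_rotvec(s['ee_rot']).as_matrix().round(4),s['joints'])
I=cv2.imread('pics/h_side.png');cv2.imwrite('pics/h_side2.png',cv2.resize(I[120:290,220:400],None,fx=3,fy=3))
E
```

```text
10.075 [ 0.65351637 -0.03172761  0.25645182] 1.0029500694469267 [ 0.16509818 -0.60267817  0.62697578] [[-9.672e-01 -4.000e-04  2.538e-01]
 [-2.538e-01  2.000e-04 -9.672e-01]
 [ 3.000e-04 -1.000e+00 -3.000e-04]] [-0.30826015  0.47963796  0.42818041  1.47671315 -0.20486201  1.23003119
 -2.73905022]
```

View pics/h_wrist.png

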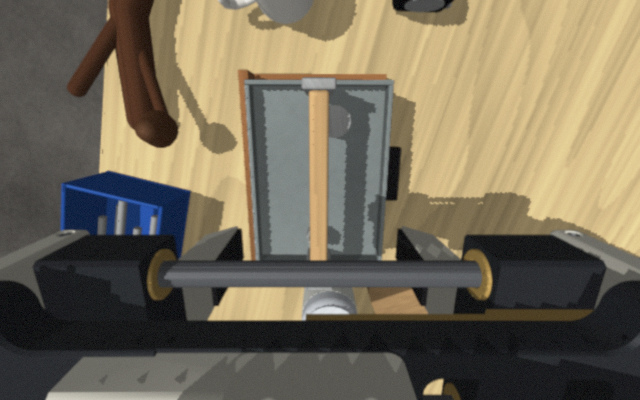

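View pics/h_side2.png

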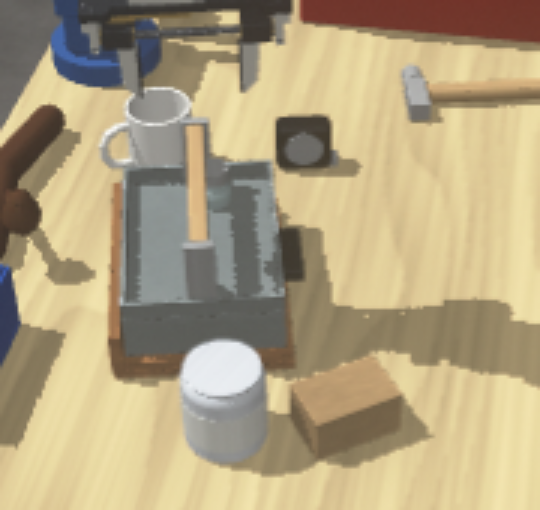

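The joint-7 angle is right at its limit (-2.739), so I'll use the half-turned grasp instead. In this view the drawer is shut, with only the pull showing at (393,173), and the bar runs down x≈318.

Call:
{"op": "send_rows", "data": {
  "steps": [
    [1,0,0,0,-0.1],
    [1,0,0,0,-0.28],
    [1,0,0,0,-0.46],
    [1,0,0,0,-0.64],
    [1,0,0,0,-0.82],
    [1,0,0,0,-1.0],
    [1,0,0,0,-1.18],
    [1,0,0,0,-1.36],
    [1,0,0,0,-1.54],
    [1,0,0,0,-1.72],
    [1,0,0,0,-1.9],
    [1,0,0,0,-2.08],
    [1,0,0,0,-2.26],
    [1,0,0,0,-2.44],
    [1,0,0,0,-2.62],
    [1,0,0,0,-2.8],
    [1,0,0,0,-2.98],
    [1,0,0,0,-3.1],
    [1,0,0,0,-3.14],
    [1,0,0,0,-3.14]
  ]
}}

```text
clock: 12.72
position: [0.6536, -0.033, 0.2569]
ee_rot: [-1.562, -0.196, 0.196]
force: [-0.7, 0.4, -0.1]
width: 0.997
```

```bash
python3 - <<'E'
from h import *
s=arm.observe();im=imaging.get_image('wrist');cv2.imwrite('pics/i_wrist.png',im)
np.save('ii.npy',np.r_[s['position'],s['ee_rot']])
print(s['clock'],s['position'],s['width'],s['force'],R.from_rotvec(s['ee_rot']).as_matrix().round(4),s['joints'])
E
```

```text
12.725 [ 0.65356609 -0.03297921  0.25686134] 0.9972789735582679 [-0.70109428  0.40832273 -0.057939  ] [[ 9.689e-01  3.000e-04 -2.473e-01]
 [ 2.473e-01  3.000e-04  9.689e-01]
 [ 4.000e-04 -1.000e+00  2.000e-04]] [ 0.14811469  0.48273824 -0.27836826  1.43187123  0.13472529  1.24534618
  0.1068292 ]
```

View pics/i_wrist.png

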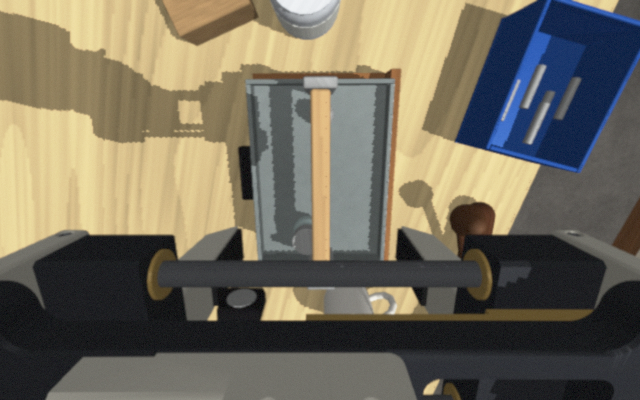

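```bash
python3 - <<'E'
from h import *
for f,rows in (('h',(92,250)),('i',(92,250))):
    v=np.load(f*2+'.npy');W=cam('wrist',dict(position=v[:3],ee_rot=v[3:]));im=cv2.imread(f'pics/{f}_wrist.png')
    h=cv2.cvtColor(im,cv2.COLOR_BGR2HSV)
    m=((h[...,1]>80)&(h[...,0]<25)&(h[...,2]>120)).astype(np.uint8)
    P=[]
    for y in range(rows[0],rows[1],6):
        xs=np.where(m[y,290:345])[0]+290
        if len(xs)<8: continue
        a,b=onz(W,(xs.min()-.5,y),.149),onz(W,(xs.max()+.5,y),.149);P.append((a+b)/2)
        if y in(92,146,248): print(y,xs.min(),xs.max(),np.linalg.norm(a-b))
    P=np.array(P);d=P[0]-P[-1];print(f,P[0],P[-1],'ang',np.arctan2(d[1],d[0]))
    ys=np.where(m[60:200,318])[0]+60;print('bar end row',ys[:5]);y=ys[ys>80][0]-.5
    print('bar end',onz(W,(318,y),.149))
    # outer rim corners
    for u in ([(245,81),(392,81)] if f=='h' else [(248,82),(396,82)]): print('rim',onz(W,u,.086))
E
```

```text
92 309 327 0.016549430488314195
146 309 327 0.017399719480347867
248 310 326 0.0172237571993514
h [ 0.67950514 -0.12102208  0.149     ] [0.64202819 0.02304936 0.149     ] ang -1.316308793151431
bar end row [60 61 62 63 64]
bar end [ 0.6800201  -0.12300092  0.149     ]
rim [ 0.75890948 -0.11631572  0.086     ]
rim [ 0.60723652 -0.15596699  0.086     ]
92 311 330 0.017450522403428228
146 312 329 0.016511000797006806
248 313 329 0.01724882205538455
i [0.63027856 0.05711055 0.149     ] [ 0.66767227 -0.08721182  0.149     ] ang 1.8243198179459867
bar end row [60 61 62 63 64]
bar end [0.62746178 0.05935056 0.149     ]
rim [0.55189751 0.05223225 0.086     ]
rim [0.70522526 0.0912053  0.086     ]
```

The bar's middle comes out at (0.654,-0.032), with a length of 190 mm and a heading within 0.004 rad of the tool's. These match the sizes given. I'll go down onto it.

Call:
{"op": "send_rows", "data": {
  "steps": [
    [1,0.1,2,0.1,0],
    [1,0.1,5,0.1,0],
    [1,0.1,8,0.1,0],
    [1,0.1,10.5,0.1,0],
    [1,0.1,12.5,0.1,0],
    [1,0.1,13.5,0.1,0],
    [1,0.1,13.8,0.1,0],
    [1,0.1,13.8,0.1,0]
  ]
}}

```text
clock: 13.78
position: [0.6547, -0.0313, 0.1193]
ee_rot: [-1.562, -0.198, 0.197]
force: [0.5, -0.2, 0.1]
width: 1.001
```

```bash
python3 - <<'E'
from h import *
s=arm.observe();cv2.imwrite('pics/j_wrist.png',imaging.get_image('wrist'))
cv2.imwrite('pics/j_side.png',cv2.resize(imaging.get_image('side')[80:280,200:400],None,fx=3,fy=3))
print(s['clock'],s['position'],s['width'],s['force'])
E
```

```text
13.775 [ 0.65465824 -0.03126873  0.11930624] 1.0007888474985127 [ 0.451185   -0.20066039  0.12192853]
```

View pics/j_wrist.png

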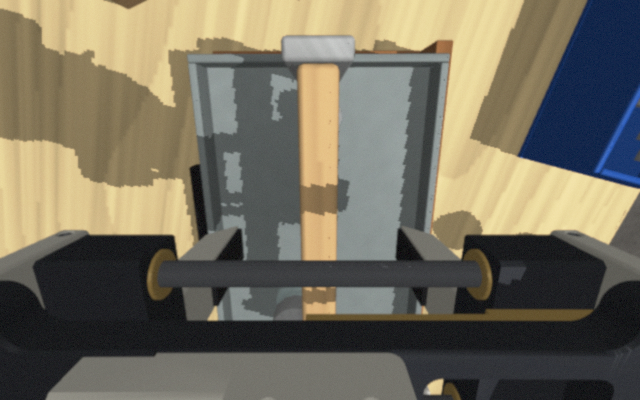

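View pics/j_side.png

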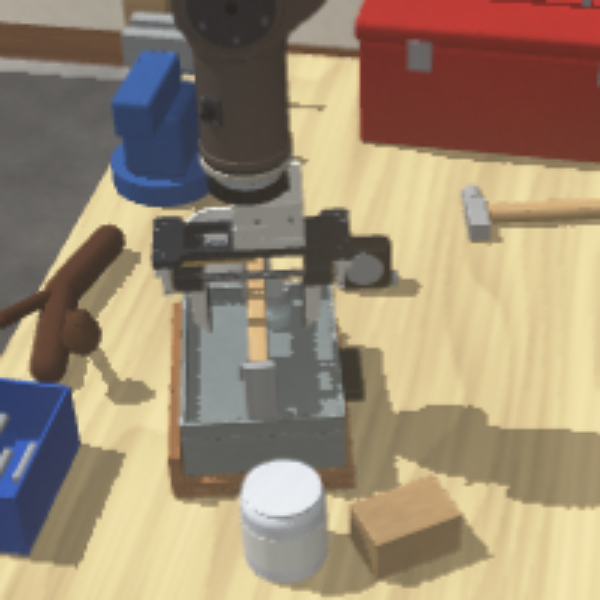

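The bar (x 300–338) lies midway between the fingers. I'll close on it.

Call:
{"op": "send_rows", "data": {
  "steps": [
    [0.5,0,0,0,0],
    [0.3,0,0,0,0],
    [0.1,0,0,0,0],
    [0,0,0,0,0],
    [0,0,0,0,0],
    [0,0,0,0,0],
    [0,0,0,0,0],
    [0,0,0,0,0]
  ],
  "squeeze": 50
}}

```text
clock: 14.88
position: [0.6543, -0.0313, 0.1187]
ee_rot: [-1.562, -0.198, 0.198]
force: [-0.5, -0.1, 0.4]
width: 0.194
```

The opening is 17.8 mm, so the bar is gripped. I'll lift it slowly and check.

Call:
{"op": "send_rows", "data": {
  "steps": [
    [0,0,-0.15,0,0],
    [0,0,-0.3,0,0],
    [0,0,-0.5,0,0],
    [0,0,-0.8,0,0],
    [0,0,-1.1,0,0],
    [0,0,-1.4,0,0],
    [0,0,-1.5,0,0],
    [0,0,-1.5,0,0]
  ]
}}

```text
clock: 15.88
position: [0.6543, -0.0314, 0.1338]
ee_rot: [-1.562, -0.198, 0.198]
force: [-0.4, -0.4, -8.3]
width: 0.189
```

```bash
python3 - <<'E'
from h import *
s=arm.observe();cv2.imwrite('pics/k_wrist.png',imaging.get_image('wrist'))
cv2.imwrite('pics/k_side.png',cv2.resize(imaging.get_image('side')[80:280,200:400],None,fx=3,fy=3))
print(s['clock'],s['position'],s['width'],s['force'],s['ft_torque'])
E
```

```text
15.875 [ 0.65433129 -0.03136489  0.13383908] 0.1887117450347129 [-0.41382562 -0.44101957 -8.27867442] [-0.0274691  -0.14656785 -0.01063765]
```

View pics/k_wrist.png

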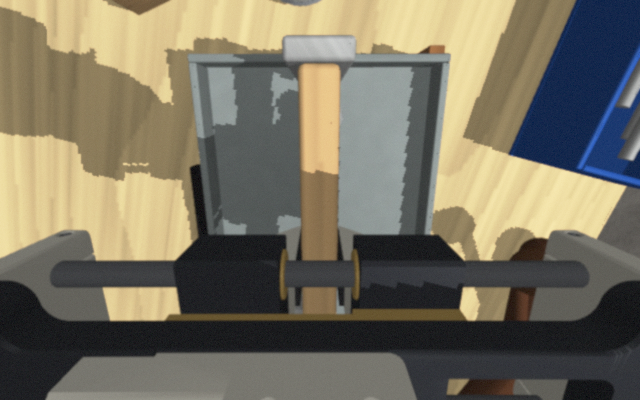

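View pics/k_side.png

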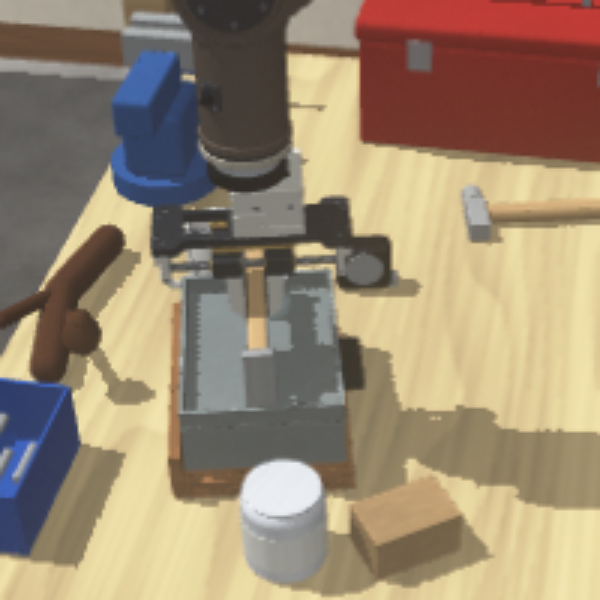

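The load is 8.3 N and the rim sits in the same place in the wrist view, so the tote is level. I'll carry on up to about 10.5 cm in all.

Call:
{"op": "send_rows", "data": {
  "steps": [
    [0,0,-0.2,0,0],
    [0,0,-0.6,0,0],
    [0,0,-1.2,0,0],
    [0,0,-1.9,0,0],
    [0,0,-2.6,0,0],
    [0,0,-3.3,0,0],
    [0,0,-4.0,0,0],
    [0,0,-4.7,0,0],
    [0,0,-5.4,0,0],
    [0,0,-6.1,0,0],
    [0,0,-6.8,0,0],
    [0,0,-7.5,0,0],
    [0,0,-8.1,0,0],
    [0,0,-8.6,0,0],
    [0,0,-8.9,0,0],
    [0,0,-9.0,0,0],
    [0,0,-9.0,0,0],
    [0,0,-9.0,0,0],
    [0,0,-9.0,0,0],
    [0,0,-9.0,0,0]
  ]
}}

```text
clock: 18.48
position: [0.6542, -0.0313, 0.2236]
ee_rot: [-1.562, -0.198, 0.198]
force: [-0.2, -0.9, -8.2]
width: 0.192
```

```bash
python3 - <<'E'
from h import *
s=arm.observe();cv2.imwrite('pics/l_wrist.png',imaging.get_image('wrist'))
I=imaging.get_image('side');S=imaging.get_image('scene')
cv2.imwrite('pics/l_side.png',cv2.resize(I[60:260,200:400],None,fx=3,fy=3));cv2.imwrite('pics/l_scene.png',cv2.resize(S[120:310,200:420],None,fx=3,fy=3))
s=arm.observe();print(s['clock'],s['position'],s['width'],s['force'],s['ft_torque'],abs(s['dq']).max(),s['joints'])
E
```

```text
18.625 [ 0.65428698 -0.03132386  0.22369741] 0.18709977882996762 [-0.34788011  0.39591578 -7.99336814] [-0.00040904 -0.13784468 -0.00756537] 0.0012301525917308809 [ 0.14489614  0.50589827 -0.27635551  1.47720835  0.14358877  1.1784079
  0.09846714]
```

View pics/l_wrist.png

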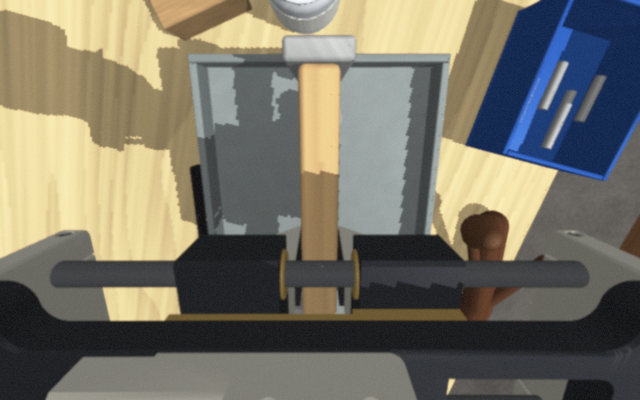

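View pics/l_side.png

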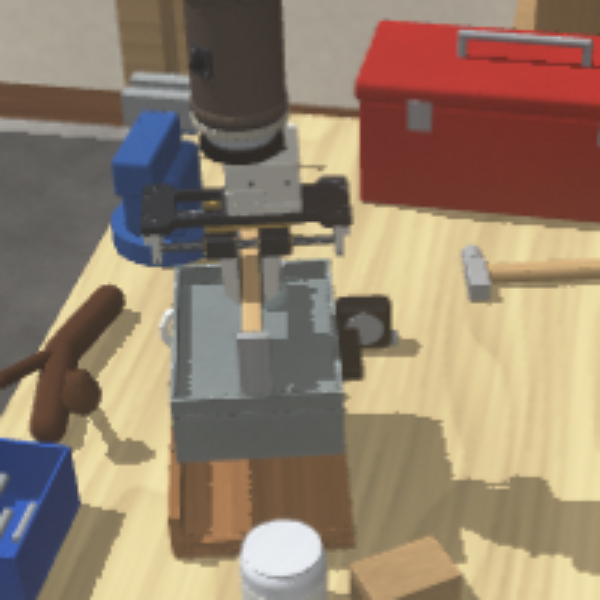

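View pics/l_scene.png

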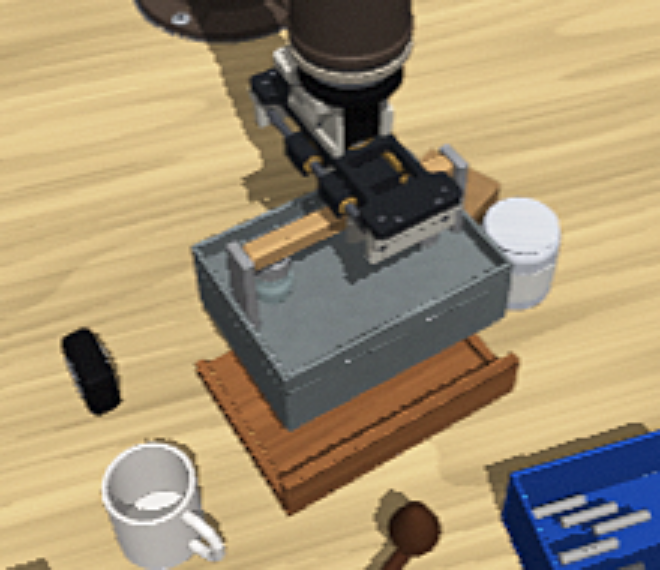

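```bash
python3 - <<'E'
from h import *
S=cam('scene');D=cam('side');s=arm.observe();W=cam('wrist',s)
p=onz(S,(215+495/4,160+232/4),.083);print('socket start',p)
v=np.load('c.npy');C=cam('wrist',dict(position=v[:3],ee_rot=v[3:]));print('in c view',proj(C,p))
p2=p+np.array([.003,.001,.105])
for n,c in (('scene',S),('side',D),('wrist',W)): print(n,proj(c,[p2,p2+[0,0,.017],p2-[0,0,.017]]).round(0).tolist())
W0=cv2.imread('pics/l_wrist.png')[30:250,180:460];cv2.imwrite('pics/m_w.png',cv2.resize(W0,None,fx=2.5,fy=2.5))
I=cv2.imread('pics/l_side.png')[180:480,120:400];cv2.imwrite('pics/m_s.png',cv2.resize(I,None,fx=2,fy=2))
I=cv2.imread('pics/l_scene.png')[120:360,200:520];cv2.imwrite('pics/m_c.png',cv2.resize(I,None,fx=2,fy=2))
E
```

```text
socket start [0.63496908 0.03838429 0.083     ]
in c view [[ 2.49832294e+02 -2.48210560e-02]]
scene [[341.0, 194.0], [341.0, 189.0], [341.0, 198.0]]
side [[283.0, 184.0], [283.0, 179.0], [284.0, 188.0]]
wrist [[324.0, 117.0], [325.0, 117.0], [324.0, 117.0]]
```

View pics/m_c.png

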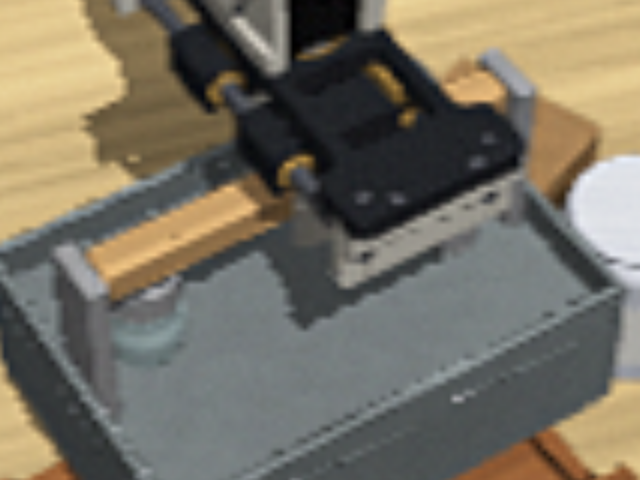

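View pics/m_w.png

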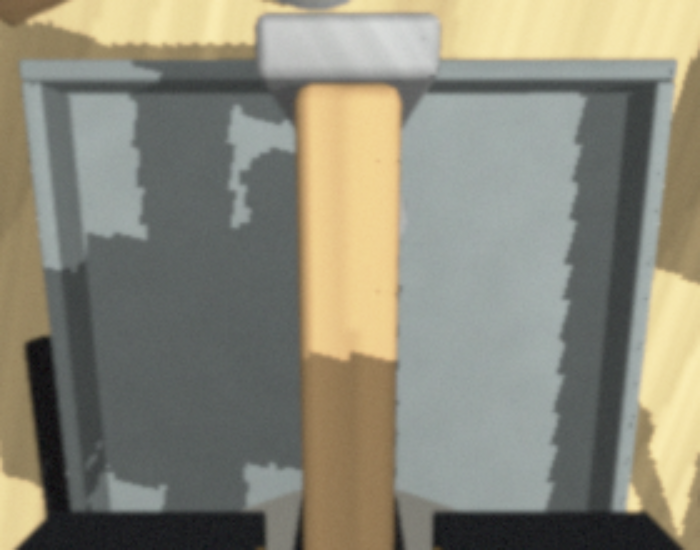

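View pics/m_s.png

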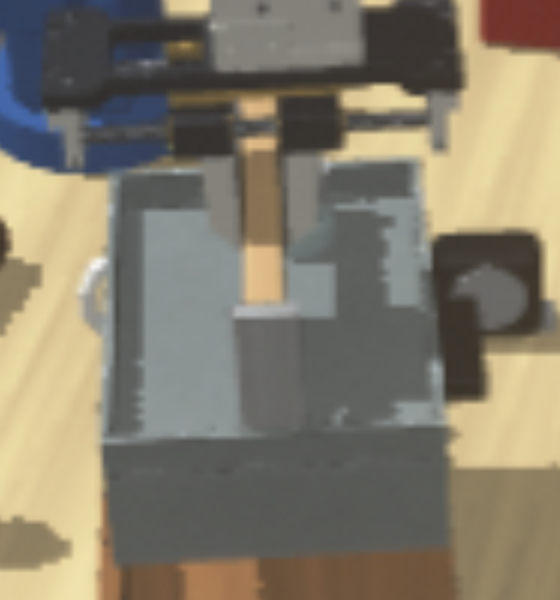

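The tote hangs level, the jar is upright at (150,320) in the scene crop, and the socket's base shows just below the gripper at (460,245), where I predicted it. The drawer is still shut, so I'll hand in.

```bash
python3 -c "
from cell import arm
print(arm.observe()['clock'],arm.sign_off())"
```

```text
the job is handed in; nothing more can be done
18.625 None
```

The drawer is shut, and the tote is held level and still about 10.5 cm above where it stood in its cradle. I handed the job in at 18.6 s.

- **Drawer:** I pushed it about 3.3 cm home with the closed fingers. The push force peaked at about 2 N going through the catch, then fell to almost nothing. Pressing on at about 7 N to confirm the stop slid the whole tote a few millimetres towards the back wall. Later pictures show the drawer flush.
- **Lift:** The bar was gripped at its measured middle with 50 N, and the opening read about 17.5 mm for the 18 mm bar. The load held steady at about 8 N, within the weight given, and the arm was still.
- **Level:** The rim sits in the same place in the wrist picture before and after the lift.
- **Jar and socket:** The jar is clearly standing. The gripper hides most of the socket in the last pictures; only its base shows, where it should be, so that check is partial.
- **Other things on the bench:** The nearby things look to be where they were. I judged this by eye and did not re-measure them.

Two things did not go quite to plan:
- My first turn over the bar brought the last joint to -2.739 against its -2.74 limit, so I turned half a turn back and used the equivalent grasp.
- The first bar measurements from the scene and side cameras differed by about 6 mm. I used the wrist-camera measurement for the grasp.

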